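# Clip a fired clay test tile under the stage clip

### The job

Clip the clay test tile to the metal sample stage: with one fingertip hold the spring clip's long press bar down so that its foot rises, and meanwhile push the tile along its channel with the other fingertip, beneath the foot, until it is fully home against the end stop. Then let the bar up so that the foot clamps the tile, and move clear. Do not grasp or lift the tile, and leave the things lying round the stage where they are.

Things in the scene. Friction and masses are not known exactly. Their poses are not given: they have to be found in the camera images.
- stage: Fixed aluminium stage, 195 by 130 mm, with a raised channel. Origin on the cart top (z = 0), on the channel's centre line, below the near edge of the clip foot; +x along the channel, the way the tile is pushed; +y left, towards the press bar. Channel floor 28 mm up, x = -138 to 25 mm, open at -x; rails 5 mm high, inner faces at y = -28 and 28 mm. Posts at x = -134 and 22, y = 41, 38 high.
- end_stop (a point): Middle of the end stop's face at its foot, on the channel floor: stage x = 25 mm, y = 0, z = 28 mm. The stop is 10 mm high and spans the channel. A tile fully home has its centre at stage x = -8 mm and its rear edge at x = -41 mm.
- clip: Dark steel spring clip on the stage. Origin on its hinge shaft (8 mm thick, along stage x) at stage x = 0, y = 38, z = 30 mm; axes as the stage's at rest. Pressing the bar (+y side) down raises the foot (-y side), up to 0.42 rad (hard stop). Takes about 3 N on the bar to start, 9 N fully down. Clears the tile from 0.25 rad; clamps it at about 0.21 rad with about 4 N.
- press_bar (a point): Top of the clip's round steel press bar at mid-length; 16 mm thick, 106 mm long, parallel to the channel: stage x = -128 to -22, y = 66 mm; a finger can slide along it. Top 42 mm above the cart at rest, 30 mm at the hard stop; foot clears the tile at 34 mm or lower. With both fingertips 32 mm above the cart one holds the bar down and the other stands 4 mm above the channel floor behind the tile.
- clip_foot (a point): Underside of the clip's foot, a rounded nose 10 mm wide (y), stage x = 0 to 14 mm, y = 0, at mid-length. Above the cart top: 32 mm at rest (4 mm over the channel floor, so the tile stops against its upright near face), 40 mm when it clamps the tile, 47 mm with the bar fully down. Its arm crosses the channel above it, top 49 mm up at rest, 67 mm with the bar down.
- tile: Loose flat fired clay test tile, 66 mm (x, along the channel) by 50 mm (y) by 12 mm thick, about 75 g, lying in the channel in front of the foot. Origin at the centre of its underside. Its front edge starts 8 to 30 mm short of the foot.
- nozzle: Bystander: terracotta lamp nozzle, 58 mm long, 42 mm thick, right of the stage. Origin under its middle. Leave alone.
- handle: Bystander: thick grey stoneware handle, a C about 124 by 85 mm lying flat, up to 32 mm high, left of the stage. Origin on the cart top inside the C. Leave alone.
- mallet: Bystander: rubber mallet lying down, head 56 mm thick and 85 mm long (y), handle 210 mm to -x, right of the stage. Origin under the head. Leave alone.
- ring_stand: Bystander: clear acrylic ring stand, 80 mm across, 25 mm high, right of the stage. Origin at the centre of its underside. Leave alone.
There are look-alikes about, which are no part of the job. Of the things that look like the tile, the larger one is meant. Of the things that look like the stage, take the one that is farthest to the robot's right at the start.

How it is judged:
By the outcome, as a careful person would: the job done as asked, in the order asked, and still so for the second after the job is handed in, with the robot touching nothing.
It also fails if it takes over 32 s, if anything falls off the work surface, if the arm or the gripper's body presses on something with over 40 N, if the wrist force passes 120 N, or if a joint passes its speed limit or range.

### The arm

A 6-joint arm with a two-finger parallel gripper is mounted at the origin on the work surface. World frame = base frame: x ahead of the robot, y to its left, z up, the work surface at z = 0. Lengths are in m, angles in rad, forces in N, time in s.
With the tool pointing down it reaches from about 0.325 to 0.9 m from the base axis. Payload 3.5 kg.
Tool frame: the origin (TCP) lies at the very end of the fingers, on their centre line; the grasp point (between the pads) lies 19 mm behind it; z points along the fingers, y is the direction in which the jaws open and shut (so a half turn about z gives the same grasp; the last joint's range is limited). The gripper opens to 85 mm and grips with 20 to 120 N. Pads are 22 mm wide; open, the fingers measure 114 mm over their backs; the gripper's body (76 mm by 85 mm) begins 54 mm behind the grasp point. The pads swing forward as they close: fully open they stand 13 mm farther back than shut.
Start: joints at [1.078, 0.276, -0.026, 1.268, 0, 1.467], TCP at [0.238, 0.578, 0.231] pointing down, gripper open.
Joint ranges: [-3.12, 3.12], [-0.85, 1.88], [-1.08, 1.24], [-1.95, 2.15], [-1.57, 1.53], [-3.14, 3.14]. Speed limits (rad/s): [2.57, 2.57, 3.14, 3.14, 3.14, 3.14].

### API

Orientations are given as a rotation vector (axis times angle).
In Python, from rig import r gives the robot as it stands.
- The arm moves only by the tool move_arm, never from a script. Its argument "series" is a list that holds one entry, the list of rows, each a list of 7 numbers: the opening, from 0 (shut) to 1 (fully open), then the shift along the tool's x, y, z in m, then the turn, a rotation vector about the tool's x, y, z in rad. In form: [[[gripper, dx, dy, dz, rx, ry, rz], ...]]. A call has 1 to 8 rows; each row is the pose to reach, as a shift and turn from the pose commanded when the call began, along the tool's axes at that moment; what a row does not reach only later rows make up. A row lasts 1/10 s, in which the tool goes at most 50 mm and 8.59 degrees, less where a joint would pass 70% of its speed; a pose out of reach is approached as far as the arm can. A call with a gripper value outside its range is refused whole. The fingers move at their own pace and stop on an object; "force" is the grip in N (left out, the last holds). Time passes only in rows, so rows that repeat a pose let the fingers close. It gives the time, the measured TCP pose, the force and the opening at its end, in the units of the state.
- r.sense(): the state, without advancing time (a new reading comes with each control period).
- r.capture(name): name is "scene" or "top"; returns the picture (420x560x3 uint8, blue, green, red); there is no depth.
- r.camera_model(name): a dict with "fov_y" (degrees; the focal length in pixels is half the picture's height over the tangent of half this angle, whatever the lens; pixels are square), "cx", "cy" (the principal point, pixels), "R" (3x3) and "t" (3): a world point X has camera coordinates R X + t. Camera axes: x right, y down, z forward; pixel columns grow to the right and rows downward; lengths in m; the calibration is good to about 2 mm. A picture is of the moment at which its call begins. camera_model takes no time and is no camera call.
- r.sign_off(): hands the job in, once; it reports no verdict.
The state is a dict: "clock": time; "qpos": joint angles; "joint_vel": joint speeds; "joint_efforts": joint torques, N m; "ee_pos": TCP position; "tool_rot": TCP orientation; "contact_force": force on the tool from outside, world axes, zero at the start; "wrist_torque": the same for the moment, N m; "grip_width": finger opening in m.
Only numpy, scipy, OpenCV 4.12 (cv2) and the standard library are available. Lean on these libraries where they do the work, as an engineer would, in place of code of your own. Each camera call takes 0.05 s, during which the arm holds its last target. There are 200 camera calls.

## Working session

There is one attempt and no reset: what is moved stays moved. The work goes in short steps, Python scripts to look and compute and a tool call to move; the robot and the scene stay as the last step left them, time stands still between calls to the robot, and variables do not carry over. Pictures are saved under pics/ and viewed, about 8 in all and at most 12, crops included, and the job is handed in when it is done.

Besides the shell and the picture viewer there is one more tool, called after ">>>" by a JSON object that holds its "op" and its "data". move_arm: Moves the arm, as the interface text tells. Its arguments: {"type":"object","properties":{"series":{"type":"array"},"force":{"type":"number"}},"required":["series"]}

```bash
ls; mkdir -p pics; python3 - <<'E'
from rig import r
import cv2,numpy as np
for n in("scene","top"):
    cv2.imwrite(f"pics/{n}0.png",r.capture(n))
    c=r.camera_model(n);print(n,{k:(np.round(v,4).tolist()) for k,v in c.items() if k in("fov_y","cx","cy","R","t")},c.keys())
s=r.sense();print(s)
E
```

```text
pics
scene {'fov_y': 49.6322, 'cx': 273.1854, 'cy': 202.3591, 'R': [[0.7839, 0.6206, -0.0183], [0.4618, -0.6025, -0.6509], [-0.415, 0.5018, -0.7589]], 't': [-0.4968, -0.2439, 1.3921]} dict_keys(['fov_y', 'cx', 'cy', 'R', 't'])
top {'fov_y': 48.5251, 'cx': 277.4199, 'cy': 212.0511, 'R': [[-0.0237, -0.9996, -0.0124], [-0.9965, 0.0246, -0.08], [0.0803, 0.0105, -0.9967]], 't': [0.0529, 0.5801, 1.0562]} dict_keys(['fov_y', 'cx', 'cy', 'R', 't'])
{'clock': 0.1, 'qpos': array([ 1.07761612e+00,  2.77082886e-01, -2.77692614e-02,  1.26795910e+00,
        4.30762938e-06,  1.46741396e+00]), 'joint_vel': array([ 1.00976025e-03, -4.04241657e-05,  7.21913504e-04, -3.92677540e-04,
       -1.44002179e-03,  2.43792280e-03]), 'joint_efforts': array([ 2.59191311e-04, -4.46706533e+01,  2.96128535e+01,  8.39775370e-03,
       -1.27219855e-04,  1.96274463e-08]), 'ee_pos': array([0.23716459, 0.57749537, 0.23024335]), 'tool_rot': array([-6.08308248e-01, -3.08152727e+00,  3.02270167e-03]), 'contact_force': array([-0.43976242, -0.42751575,  0.52113994]), 'wrist_torque': array([ 0.01439371,  0.00484434, -0.00971485]), 'grip_width': 0.08542985818018467}
```

View pics/scene0.png

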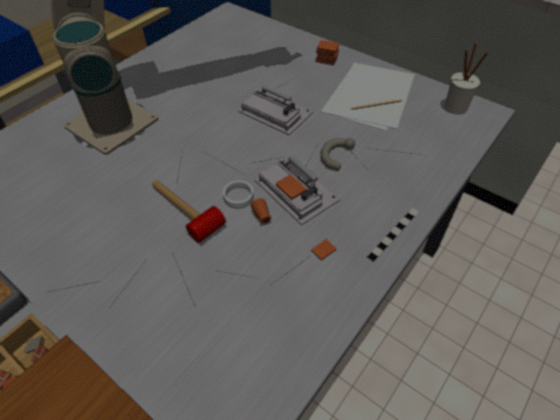

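View pics/top0.png

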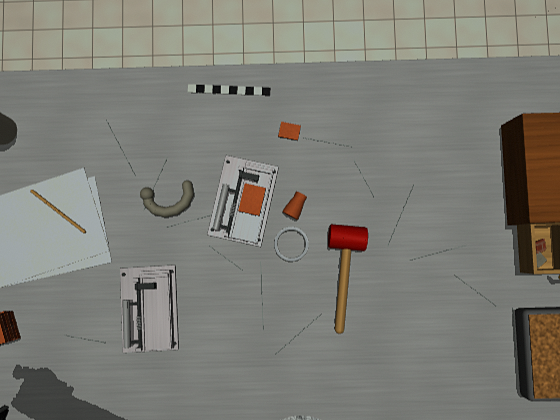

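Candidates: stages at top (243,200) and (150,308), the first being farther right, with the tile. Tiles are at (252,199), larger and in the channel, and at (290,130), small and loose. I choose the first of each and check them in a close crop.

```bash
python3 - <<'E'
import cv2
a=cv2.imread("pics/top0.png")[145:255,195:305]
b=cv2.imread("pics/scene0.png")[145:225,250:345]
cv2.imwrite("pics/c1.png",cv2.resize(a,(550,550),interpolation=cv2.INTER_CUBIC))
cv2.imwrite("pics/c2.png",cv2.resize(b,(760,640),interpolation=cv2.INTER_CUBIC)[:600])
E
```

```text
(no output)
```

View pics/c1.png

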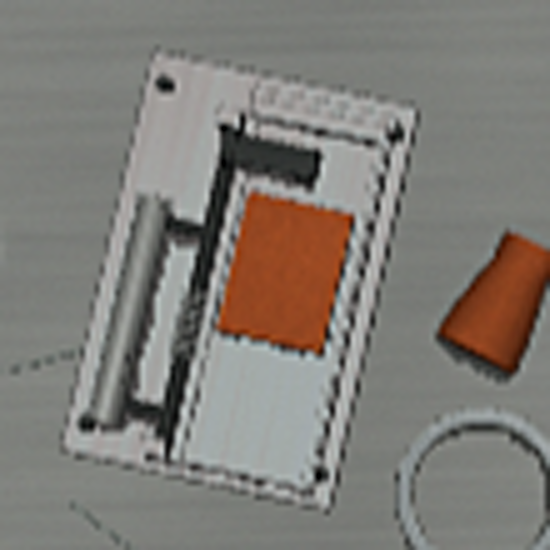

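```bash
cat > h.py <<'E'
import numpy as np
from rig import r
def proj(n,X):
    c=r.camera_model(n);X=np.atleast_2d(X);p=X@np.array(c["R"]).T+c["t"]
    f=210/np.tan(np.radians(c["fov_y"])/2)
    return p[:,:2]/p[:,2:]*f+[c["cx"],c["cy"]]
def unproj(n,uv,z):
    c=r.camera_model(n);f=210/np.tan(np.radians(c["fov_y"])/2);R=np.array(c["R"])
    d=np.c_[(np.atleast_2d(uv)-[c["cx"],c["cy"]])/f,np.ones(len(np.atleast_2d(uv)))]@R
    o=-R.T@np.array(c["t"]);return o+d*((z-o[2])/d[:,2])[:,None]
def S2W(p,X):
    c,s=np.cos(p[2]),np.sin(p[2]);X=np.atleast_2d(X)
    return np.c_[X[:,:2]@np.array([[c,s],[-s,c]])+p[:2],X[:,2]]
E
python3 - <<'E'
from h import *
from scipy.optimize import least_squares
P=lambda a:(np.array(a,float)+.5)/5-.5+[195,145]
bar=P([(150,197),(110,425)]);foot=P([(320,152),(317,186)])
plate=P([(157,52),(418,105),(327,510),(65,450)]);tile=P([(250,190),(355,213),(322,355),(218,330)])
def res(v,full=False):
    p=v[:3];px,py,tx,ty=v[3:7]
    b=[[-.022,.066,.034],[-.128,.066,.034]];f=[[.014,-.005,.049],[0,-.005,.049]]
    pl=[[px+i*.0975,py+j*.065,.004] for i,j in((1,1),(1,-1),(-1,-1),(-1,1))]
    t=[[tx+i*.033,ty+j*.025,.040] for i,j in((1,1),(1,-1),(-1,-1),(-1,1))]
    return (proj("top",S2W(p,b+f+pl+t))-np.r_[bar,foot,plate,tile]).ravel()
s=least_squares(res,[.6,.05,-.2,-.05,.02,-.04,0]);print(np.round(s.x,4),np.degrees(s.x[2]));print(np.round(s.fun.reshape(-1,2),2).tolist())
np.save("p.npy",s.x)
# check against scene
p=s.x[:3];print(np.round(proj("scene",S2W(p,[[-.022,.066,.042],[-.128,.066,.042],[s.x[5]-.033,-.025,.04],[s.x[5]-.033,.025,.04],[s.x[5]+.033,-.025,.04],[s.x[5]+.033,.025,.04],[.0,-.005,.049],[.014,-.005,.049]])-0)-[250,145],2)*8)
E
```

```text
[ 6.523e-01  8.700e-02 -2.390e-01 -4.600e-02  2.270e-02 -4.200e-02
 -5.000e-04] -13.696176290790708
[[1.23, 0.74], [-1.04, -0.02], [0.27, 0.07], [-0.46, -0.78], [-0.63, -0.3], [0.39, 0.5], [0.85, -0.19], [-0.62, -0.02], [-0.24, 0.1], [0.02, 0.08], [0.38, -0.27], [-0.17, 0.09]]
[[515.36 251.28]
 [307.36  74.88]
 [191.6  291.6 ]
 [312.56 221.28]
 [322.24 412.  ]
 [444.56 337.6 ]
 [390.96 379.44]
 [420.24 405.84]]
```

View pics/c2.png

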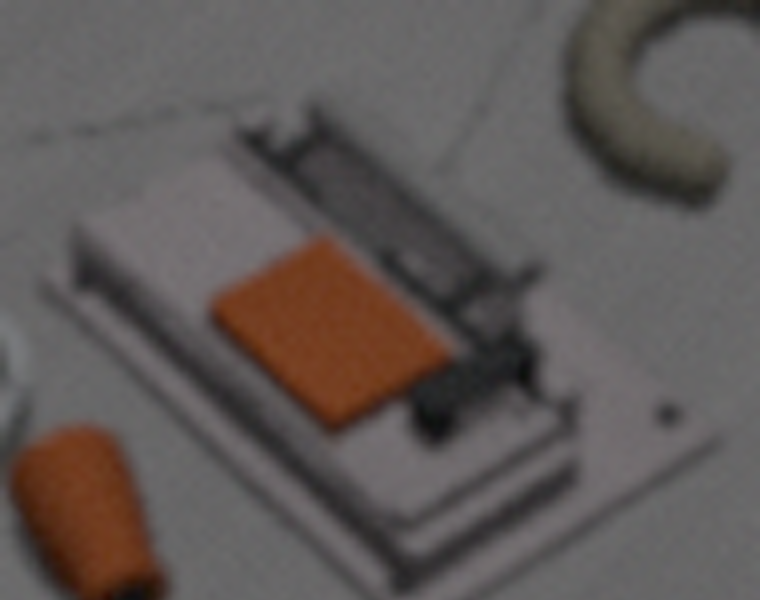

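The larger tile sits on the right-hand stage; the scene crop shows its corners at about (212,303), (325,238), (450,355) and (335,428). The two views differ by about 4 mm, so I'll fit both together and compute the approach.

```bash
cat >> h.py <<'E'
from scipy.spatial.transform import Rotation as Ro
def togo(x,y,z):
    "tool-frame shift and turn from the measured pose to stage point x,y (m), world z, tool y=stage y"
    p=np.load("p.npy");s=r.sense();T=Ro.from_rotvec(s["tool_rot"])
    c,n=np.cos(p[2]),np.sin(p[2])
    G=Ro.from_matrix(np.array([[-c,-n,0],[-n,c,0],[0,0,-1]]))
    d=T.inv().apply(S2W(p,[[x,y,z]])[0]-s["ee_pos"])
    print("shift",np.round(d,4),"turn",np.round((T.inv()*G).as_rotvec(),4))
def where():
    p=np.load("p.npy");s=r.sense();d=s["ee_pos"][:2]-p[:2];c,n=np.cos(p[2]),np.sin(p[2])
    print("t",s["clock"],"stage mm",np.round(1e3*np.array([c*d[0]+n*d[1],-n*d[0]+c*d[1],s["ee_pos"][2]]),1),"F",np.round(s["contact_force"],1),"w",round(s["grip_width"]*1e3,1))
E
python3 - <<'E'
from h import *
from scipy.optimize import least_squares
P=lambda a:(np.array(a,float)+.5)/5-.5+[195,145]
Q=lambda a:(np.array(a,float)+.5)/8-.5+[250,145]
o=np.r_[P([(150,197),(110,425),(320,152),(317,186)]),P([(157,52),(418,105),(327,510),(65,450)]),P([(250,190),(355,213),(322,355),(218,330)])]
q=Q([(450,355),(335,428),(212,303),(325,238)])
def res(v):
    p=v[:3];px,py,tx,ty=v[3:7]
    b=[[-.022,.066,.034],[-.128,.066,.034],[.014,-.005,.049],[0,-.005,.049]]
    k=((1,1),(1,-1),(-1,-1),(-1,1))
    pl=[[px+i*.0975,py+j*.065,.004] for i,j in k];t=[[tx+i*.033,ty+j*.025,.040] for i,j in k]
    return np.r_[(proj("top",S2W(p,b+pl+t))-o).ravel(),1.3*(proj("scene",S2W(p,t))-q).ravel()]
s=least_squares(res,[.65,.08,-.24,-.05,.02,-.04,0]);print(np.round(s.x,4),np.round(s.fun.reshape(-1,2),1).tolist())
np.save("p.npy",s.x)
togo(-.1,.033,.16);where();print(S2W(s.x[:3],[[-.1,.033,0]]))
E
```

```text
[ 6.522e-01  8.700e-02 -2.408e-01 -4.600e-02  2.270e-02 -3.920e-02
 -3.000e-04] [[1.2, 0.7], [-1.1, -0.1], [0.3, 0.1], [-0.4, -0.7], [-0.5, -0.3], [0.4, 0.6], [0.8, -0.2], [-0.7, -0.1], [-0.0, -1.1], [0.2, -1.1], [0.5, -1.5], [-0.0, -1.1], [0.5, -1.3], [-0.7, -1.1], [-2.0, -0.4], [-0.6, -1.3]]
shift [-0.4665 -0.2781  0.0707] turn [-0.002  -0.0004 -0.149 ]
t 0.1 stage mm [-520.   377.4  230.2] F [-0.4 -0.4  0.5] w 85.4
[[0.56295231 0.14287161 0.        ]]
```

>>> {"op": "move_arm", "data": {"series": [[[0.6, -0.466, -0.278, 0.07, 0, 0, -0.149], [0.6, -0.466, -0.278, 0.07, 0, 0, -0.149], [0.6, -0.466, -0.278, 0.07, 0, 0, -0.149], [0.6, -0.466, -0.278, 0.07, 0, 0, -0.149], [0.6, -0.466, -0.278, 0.07, 0, 0, -0.149], [0.6, -0.466, -0.278, 0.07, 0, 0, -0.149], [0.6, -0.466, -0.278, 0.07, 0, 0, -0.149], [0.6, -0.466, -0.278, 0.07, 0, 0, -0.149]]]}}

```text
clock: 0.9
ee_pos: [0.4754, 0.2595, 0.1797]
tool_rot: [-0.377, -3.118, 0.0]
contact_force: [0.3, 0.4, 0.8]
grip_width: 0.0513
```

```bash
python3 -c "
from h import *
where();togo(-.1,.033,.10)"
```

```text
t 0.9 stage mm [-212.8  125.4  179.7] F [0.3 0.4 0.8] w 51.3
shift [-0.1128 -0.0924  0.0797] turn [-0.0001 -0.0004  0.0001]
```

>>> {"op": "move_arm", "data": {"series": [[[0.6, -0.113, -0.092, 0.08, 0, 0, 0], [0.6, -0.113, -0.092, 0.08, 0, 0, 0], [0.6, -0.113, -0.092, 0.08, 0, 0, 0], [0.6, -0.113, -0.092, 0.08, 0, 0, 0], [0.6, -0.113, -0.092, 0.08, 0, 0, 0], [0.6, -0.113, -0.092, 0.08, 0, 0, 0]]]}}

```text
clock: 1.5
ee_pos: [0.5621, 0.1455, 0.1002]
tool_rot: [-0.377, -3.118, -0.001]
contact_force: [0.5, -0.1, 0.1]
grip_width: 0.0516
```

```bash
python3 - <<'E'
from h import *
import cv2
where();togo(-.1,.033,.07)
a=r.capture("top")[140:260,190:310];b=r.capture("scene")[105:225,240:360]
cv2.imwrite("pics/d.png",np.hstack([cv2.resize(i,(400,400),interpolation=cv2.INTER_CUBIC) for i in (a,b)]))
s=r.sense();T=Ro.from_rotvec(s["tool_rot"])
tips=s["ee_pos"]+T.apply([[0,.033,0],[0,-.033,0]])
for n,o in(("top",(190,140)),("scene",(240,105))): print(n,np.round((proj(n,tips)-o)*400/120,0).tolist())
E
```

```text
t 1.5 stage mm [-101.5   35.4  100.2] F [ 0.5 -0.1  0.1] w 51.6
shift [-0.0015 -0.0024  0.0302] turn [ 0.0002 -0.0013 -0.0001]
top [[74.0, 253.0], [174.0, 275.0]]
scene [[187.0, 125.0], [120.0, 162.0]]
```

View pics/d.png

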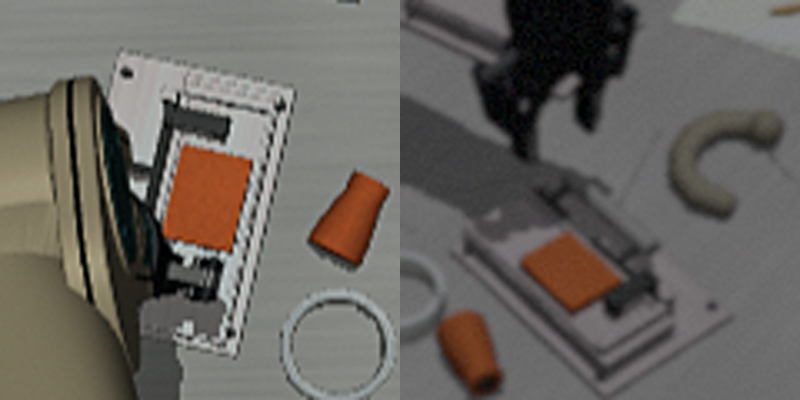

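Tips appear in the scene crop at (190,128) and (125,158), within about 1.5 px of prediction. Next I lower towards the bar.

>>> {"op": "move_arm", "data": {"series": [[[0.6, -0.001, -0.002, 0.025, 0, 0, 0], [0.6, -0.001, -0.002, 0.045, 0, 0, 0], [0.6, -0.001, -0.002, 0.052, 0, 0, 0], [0.6, -0.001, -0.002, 0.052, 0, 0, 0]]]}}

```text
clock: 2.0
ee_pos: [0.5619, 0.1439, 0.0479]
tool_rot: [-0.374, -3.118, 0.0]
contact_force: [-0.3, -0.3, 0.4]
grip_width: 0.0512
```

>>> {"op": "move_arm", "data": {"series": [[[0.6, 0, 0, 0.004, 0, 0, 0], [0.6, 0, 0, 0.008, 0, 0, 0], [0.6, 0, 0, 0.008, 0, 0, 0]]]}}

```text
clock: 2.3
ee_pos: [0.5633, 0.143, 0.0405]
tool_rot: [0.377, 3.118, 0.0]
contact_force: [-0.2, -0.4, 0.1]
grip_width: 0.0513
```

```bash
python3 -c "
from h import *
where()"
```

```text
t 2.3 stage mm [-99.7  33.2  40.5] F [-0.2 -0.4  0.1] w 51.3
```

>>> {"op": "move_arm", "data": {"series": [[[0.6, 0, 0, 0.003, 0, 0, 0], [0.6, 0, 0, 0.003, 0, 0, 0]]]}}

```text
clock: 2.5
ee_pos: [0.5639, 0.1432, 0.0378]
tool_rot: [0.377, 3.118, 0.002]
contact_force: [-0.3, 0.8, 2.4]
grip_width: 0.0511
```

>>> {"op": "move_arm", "data": {"series": [[[0.6, 0, 0, 0.003, 0, 0, 0], [0.6, 0, 0, 0.003, 0, 0, 0]]]}}

```text
clock: 2.7
ee_pos: [0.5642, 0.144, 0.035]
tool_rot: [0.376, 3.117, 0.005]
contact_force: [0.7, 2.8, 5.6]
grip_width: 0.0514
```

>>> {"op": "move_arm", "data": {"series": [[[0.6, 0, 0, 0.003, 0, 0, 0], [0.6, 0, 0, 0.003, 0, 0, 0]]]}}

```text
clock: 2.9
ee_pos: [0.5645, 0.1443, 0.0322]
tool_rot: [0.376, 3.117, 0.006]
contact_force: [-0.2, 3.6, 6.0]
grip_width: 0.0515
```

>>> {"op": "move_arm", "data": {"series": [[[0.6, 0, 0, 0.003, 0, 0, 0], [0.6, 0, 0, 0.003, 0, 0, 0]]]}}

```text
clock: 3.1
ee_pos: [0.5646, 0.1448, 0.0295]
tool_rot: [0.376, 3.117, 0.008]
contact_force: [-1.0, 4.9, 6.5]
grip_width: 0.0514
```

>>> {"op": "move_arm", "data": {"series": [[[0.6, 0, 0, 0.002, 0, 0, 0], [0.6, 0, 0, 0.002, 0, 0, 0]]]}}

```text
clock: 3.3
ee_pos: [0.5646, 0.1449, 0.0276]
tool_rot: [0.375, 3.117, 0.008]
contact_force: [0.3, 4.5, 8.1]
grip_width: 0.0511
```

```bash
python3 - <<'E'
from h import *
import cv2
where()
a=r.capture("top")[140:260,190:310];b=r.capture("scene")[130:230,250:350]
cv2.imwrite("pics/e.png",np.hstack([cv2.resize(i,(400,400),interpolation=cv2.INTER_CUBIC) for i in (a,b)]))
E
```

```text
t 3.3 stage mm [-98.8  35.4  27.6] F [0.3 4.5 8.1] w 51.1
```

View pics/e.png

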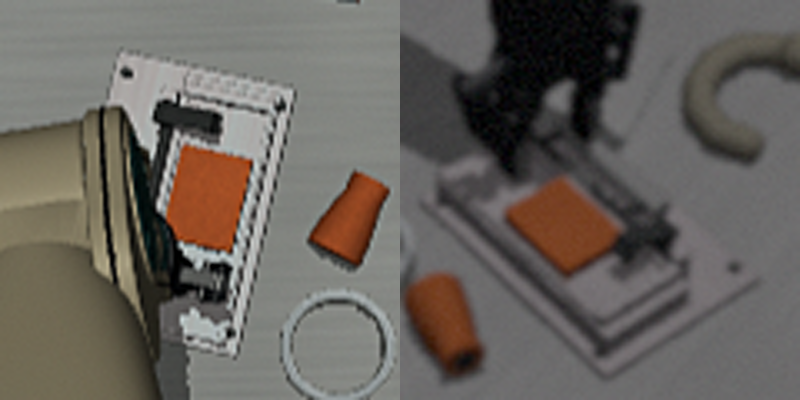

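The right crop shows the foot risen at (645,240) with the channel finger behind the tile. Now I push.

>>> {"op": "move_arm", "data": {"series": [[[0.6, -0.005, 0, 0, 0, 0, 0], [0.6, -0.01, 0, 0, 0, 0, 0], [0.6, -0.014, 0, 0, 0, 0, 0], [0.6, -0.018, 0, 0, 0, 0, 0], [0.6, -0.021, 0, 0, 0, 0, 0], [0.6, -0.024, 0, 0, 0, 0, 0], [0.6, -0.024, 0, 0, 0, 0, 0]]]}}

```text
clock: 4.1
ee_pos: [0.5833, 0.1366, 0.0261]
tool_rot: [-0.376, -3.113, 0.003]
contact_force: [-7.1, -1.2, 8.9]
grip_width: 0.0513
```

```bash
python3 -c "
from h import *
where()"
```

```text
t 4.1 stage mm [-78.7  31.8  26.1] F [-7.1 -1.2  8.9] w 51.3
```

>>> {"op": "move_arm", "data": {"series": [[[0.6, -0.003, 0, -0.001, 0, 0, 0], [0.6, -0.006, 0, -0.001, 0, 0, 0], [0.6, -0.009, 0, -0.001, 0, 0, 0], [0.6, -0.012, 0, -0.001, 0, 0, 0], [0.6, -0.015, 0, -0.001, 0, 0, 0], [0.6, -0.015, 0, -0.001, 0, 0, 0]]]}}

```text
clock: 4.7
ee_pos: [0.5973, 0.1321, 0.0268]
tool_rot: [-0.376, -3.112, 0.006]
contact_force: [-6.9, -3.0, 8.0]
grip_width: 0.0514
```

```bash
python3 - <<'E'
from h import *
import cv2
where()
a=r.capture("top")[140:260,190:310];b=r.capture("scene")[130:230,250:350]
cv2.imwrite("pics/f.png",np.hstack([cv2.resize(i,(400,400),interpolation=cv2.INTER_CUBIC) for i in (a,b)]))
E
```

```text
t 4.7 stage mm [-64.   30.7  26.8] F [-6.9 -3.   8. ] w 51.4
```

View pics/f.png

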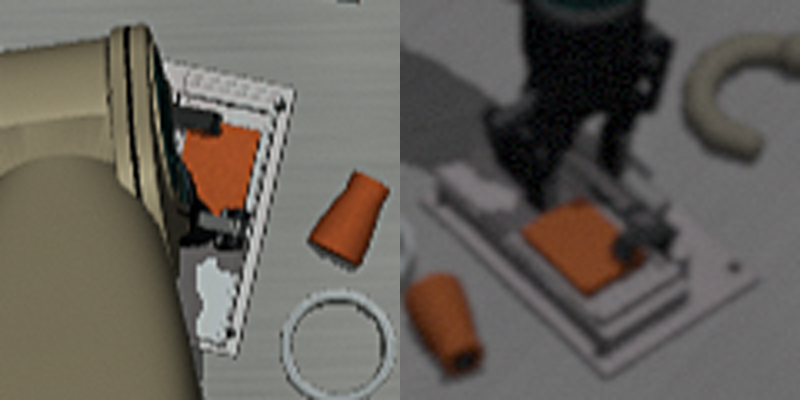

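The tile is passing under the raised foot. I keep pushing until the stop.

>>> {"op": "move_arm", "data": {"series": [[[0.6, -0.003, 0.001, 0, 0, 0, 0], [0.6, -0.006, 0.001, 0, 0, 0, 0], [0.6, -0.009, 0.001, 0, 0, 0, 0], [0.6, -0.01, 0.001, 0, 0, 0, 0], [0.6, -0.01, 0.001, 0, 0, 0, 0]]]}}

```text
clock: 5.3
ee_pos: [0.6058, 0.1304, 0.0264]
tool_rot: [-0.376, -3.109, 0.008]
contact_force: [-9.3, -2.3, 10.2]
grip_width: 0.0512
```

>>> {"op": "move_arm", "data": {"series": [[[0.6, -0.002, 0, 0, 0, 0, 0], [0.6, -0.002, 0, 0, 0, 0, 0]]]}}

```text
clock: 5.5
ee_pos: [0.6081, 0.1298, 0.0265]
tool_rot: [-0.376, -3.11, 0.008]
contact_force: [-8.6, -3.5, 9.3]
grip_width: 0.0514
```

```bash
python3 -c "
from h import *
where()"
```

```text
t 5.5 stage mm [-53.1  31.1  26.5] F [-8.6 -3.5  9.3] w 51.4
```

>>> {"op": "move_arm", "data": {"series": [[[0.6, -0.002, 0, 0, 0, 0, 0], [0.6, -0.002, 0, 0, 0, 0, 0]]]}}

```text
clock: 5.7
ee_pos: [0.6103, 0.1294, 0.0265]
tool_rot: [-0.376, -3.11, 0.008]
contact_force: [-8.0, -3.9, 8.6]
grip_width: 0.0511
```

>>> {"op": "move_arm", "data": {"series": [[[0.6, -0.002, 0, 0, 0, 0, 0], [0.6, -0.002, 0, 0, 0, 0, 0]]]}}

```text
clock: 5.9
ee_pos: [0.6111, 0.1291, 0.0264]
tool_rot: [-0.376, -3.108, 0.008]
contact_force: [-11.1, -3.2, 10.5]
grip_width: 0.0508
```

```bash
python3 -c "
from h import *
where()"
```

```text
t 5.9 stage mm [-49.9  31.1  26.4] F [-11.1  -3.2  10.5] w 50.8
```

>>> {"op": "move_arm", "data": {"series": [[[0.6, -0.002, 0, 0, 0, 0, 0], [0.6, -0.002, 0, 0, 0, 0, 0]]]}}

```text
clock: 6.1
ee_pos: [0.6112, 0.1291, 0.0263]
tool_rot: [-0.376, -3.105, 0.007]
contact_force: [-13.4, -1.6, 13.4]
grip_width: 0.0512
```

>>> {"op": "move_arm", "data": {"series": [[[0.6, -0.002, 0, 0, 0, 0, 0], [0.6, -0.002, 0, 0, 0, 0, 0]]]}}

```text
clock: 6.3
ee_pos: [0.6112, 0.129, 0.0261]
tool_rot: [-0.375, -3.101, 0.006]
contact_force: [-17.2, -0.5, 15.8]
grip_width: 0.0512
```

```bash
python3 - <<'E'
from h import *
import cv2
where()
a=r.capture("top")[150:220,205:275];b=r.capture("scene")[150:230,270:350]
cv2.imwrite("pics/g.png",np.hstack([cv2.resize(i,(400,400),interpolation=cv2.INTER_CUBIC) for i in (a,b)]))
p=np.load("p.npy")
t=S2W(p,[[.025,-.028,.038],[.025,-.025,.04],[-.041,-.025,.04],[-.041,.025,.04]])
print(np.round((proj("top",t)-[205,150])*400/70),np.round((proj("scene",t)-[270,150])*5+[400,0]))
E
```

```text
t 6.3 stage mm [-49.8  31.1  26.1] F [-17.2  -0.5  15.8] w 51.2
[[371. 133.]
 [364. 131.]
 [328. 291.]
 [206. 264.]] [[540. 279.]
 [545. 273.]
 [461. 195.]
 [537. 150.]]
```

View pics/g.png

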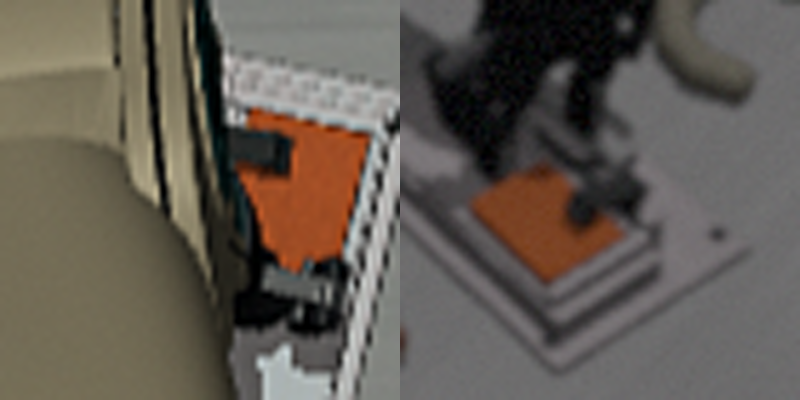

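The tile's front edge is flush with the stop: top crop (240,108)–(370,133), predicted (364,131). The arm is stalled there with rising force. I back the finger off the tile with the bar still held, then let the bar up.

>>> {"op": "move_arm", "data": {"series": [[[0.6, 0.003, 0, 0, 0, 0, 0], [0.6, 0.006, 0, 0, 0, 0, 0], [0.6, 0.01, 0, 0, 0, 0, 0], [0.6, 0.014, 0, 0, 0, 0, 0], [0.6, 0.014, 0, 0, 0, 0, 0]]]}}

```text
clock: 6.9
ee_pos: [0.6099, 0.1296, 0.0291]
tool_rot: [0.381, 3.112, -0.011]
contact_force: [1.5, -8.1, 6.9]
grip_width: 0.0514
```

```bash
python3 -c "
from h import *
where()"
```

```text
t 6.9 stage mm [-51.3  31.3  29.1] F [ 1.5 -8.1  6.9] w 51.4
```

The finger has left the tile (x is 1.5 mm back, and the force now opposes the retreat through bar friction). I let the bar up slowly.

>>> {"op": "move_arm", "data": {"series": [[[0.6, 0, 0, -0.002, 0, 0, 0], [0.6, 0, 0, -0.004, 0, 0, 0], [0.6, 0, 0, -0.006, 0, 0, 0], [0.6, 0, 0, -0.009, 0, 0, 0], [0.6, 0, 0, -0.012, 0, 0, 0], [0.6, 0, 0, -0.016, 0, 0, 0], [0.6, 0, 0, -0.02, 0, 0, 0], [0.6, 0, 0, -0.02, 0, 0, 0]]]}}

```text
clock: 7.7
ee_pos: [0.6077, 0.1334, 0.0481]
tool_rot: [0.377, 3.118, 0.001]
contact_force: [0.1, -0.2, -0.7]
grip_width: 0.0512
```

```bash
python3 -c "
from h import *
where()"
```

```text
t 7.7 stage mm [-54.3  34.4  48.1] F [ 0.1 -0.2 -0.7] w 51.2
```

>>> {"op": "move_arm", "data": {"series": [[[0.6, 0, 0, -0.03, 0, 0, 0], [0.6, 0, 0, -0.07, 0, 0, 0], [0.6, 0, 0, -0.11, 0, 0, 0], [0.6, 0.04, 0.03, -0.13, 0, 0, 0], [0.6, 0.08, 0.07, -0.13, 0, 0, 0], [0.6, 0.11, 0.11, -0.13, 0, 0, 0], [0.6, 0.13, 0.14, -0.13, 0, 0, 0], [0.6, 0.13, 0.14, -0.13, 0, 0, 0]]]}}

```text
clock: 8.5
ee_pos: [0.5119, 0.3045, 0.1775]
tool_rot: [-0.367, -3.12, -0.003]
contact_force: [-0.2, -1.0, 0.2]
grip_width: 0.0511
```

```bash
python3 - <<'E'
from h import *
import cv2
where()
a=r.capture("top")[135:265,185:315];b=r.capture("scene")[145:235,255:345]
cv2.imwrite("pics/k.png",np.hstack([cv2.resize(i,(400,400),interpolation=cv2.INTER_CUBIC) for i in (a,b)]))
p=np.load("p.npy")
t=S2W(p,[[.025,-.025,.04],[.025,.025,.04],[-.041,-.025,.04],[-.041,.025,.04]])
print(np.round((proj("top",t)-[185,135])*400/130),np.round((proj("scene",t)-[255,145])*400/90+[400,0]))
E
```

```text
t 8.5 stage mm [-188.2  177.8  177.5] F [-0.2 -1.   0.2] w 51.1
[[257. 117.]
 [192. 103.]
 [238. 203.]
 [173. 188.]] [[596. 265.]
 [664. 222.]
 [521. 196.]
 [589. 156.]]
```

View pics/k.png

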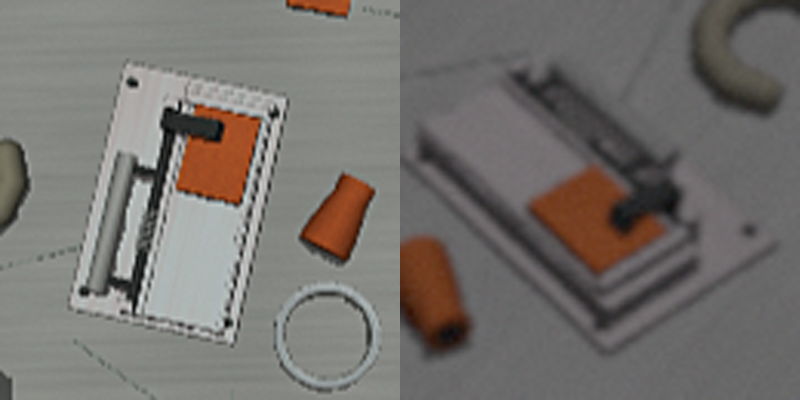

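Tile front meets the stop (top crop (190,106)–(265,118)) and its rear edge (178,190)–(240,203) matches the home prediction (173,188)–(238,203). The foot rests on the tile and the arm is clear.

```bash
python3 -c "
from rig import r
print(r.sign_off())"
```

```text
the job is handed in; nothing more can be done
None
```

I clipped the larger tile to the right-hand stage and handed the job in at about 8.6 s of the 32 s allowed. One finger held the press bar down while the other pushed the tile under the raised foot to the end stop. I then backed off, let the bar up and moved clear.

**Checks that passed**
- **At the stop:** the push stalled, with no further travel while the force rose to about 17 N along the channel.
- **Tile position:** the last picture shows the tile's front edge against the stop. Its rear corners are within about 2 px (5 mm) of the home position I had calculated.
- **Clamp:** the foot rests on the tile in that picture; I did not measure the clamping force.
- **Clear of everything:** the contact force was about zero after release. The parts of the surroundings in view (nozzle, ring stand, part of the handle) looked undisturbed; the mallet was outside the later crops and I did not recheck it.

**Checks that disagreed**
- **Camera views:** the two cameras differed by about 1–1.5 px (4 mm), so I fitted the tile from both together.
- **Fingertip height:** the fingertips sat about 4 mm higher than the reported tool position at this opening, so I set the press depth by contact force.
- **Backing off:** on the first retreat the tool moved only 1.5 mm because of friction on the bar, and the bar rose about 3 mm. The finger was only that far off the tile when I let the bar up.

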